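# Hang the sauce ladle on the utensil carousel

## Task

Turn the revolving utensil stand until its empty hook is at the front, towards the robot, then take the ladle out of the deep pan and hang it by its loop on that hook. Lower it gently until the hook takes its weight while you still hold it, then let go slowly, at the lean it hangs at, so that it does not swing. Leave the pan and the other things on the table where they are.

Things in the scene. Friction and masses are not known exactly. Their poses are not given: they have to be found in the camera images.
- ladle: Steel sauce ladle, 200 mm long, 0.13 to 0.25 kg, in the deep pan: bowl on its floor, handle on its far rim, rising about 20 degrees away from the robot. Origin: inside of the top of its hanging loop, which bears on a hook. z runs up the handle to the loop; x is the side the bowl sticks out. Loop: 5 mm wire in the y-z plane, opening 18 mm wide (y), 34 mm high (z 0 to -34 mm).
- ladle_grip (a point): Middle of the ladle's black grip, on the handle's axis at z -85 mm in the ladle's frame. The grip is 16 mm wide (y) and 12 mm thick (x), from z -34 to -120 mm; below it a flat shank 10 x 5 mm.
- ladle_bowl (a point): Centre of the ladle's bowl at its rim: x +30, z -171 mm in the ladle's frame; bowl 56 mm across, 29 mm deep. The ladle's centre of mass is at x +21, z -155 mm, so hanging freely its handle leans 8 degrees (0.13 rad): the loop end tips towards the bowl's side (+x).
- pan: Deep rectangular steel food pan, loose, 1 kg, 176 x 162 mm over its flanged rim, inside 152 (x) x 138 (y) mm, 100 mm high, walls 4 mm. Origin: centre of its underside, z up; the handle of the ladle rests on the +x rim.
- stand: Fixed foot and column of the revolving utensil stand: round steel foot 160 mm across, column 18 mm across, whole stand 347 mm high. Origin: centre of the underside, z up; its -x side is the front, which faces the robot within about 0.2 rad of the table's -x direction.
- carousel (a joint): Turning head of the stand: top knob and four steel wire hooks 90 degrees apart; three carry a turner, a skimmer and a spoon (210 mm long, up to 72 mm wide) that swing freely. Angle in rad: 0 when the empty hook points to the stand's front, positive counterclockwise seen from above; starts 1.0 to 2.3, range -3.3 to 3.3. Turns stiffly (0.18 N m) and stays where it is left.
- hook_seat (a point): Bottom of the valley of the empty hook, on the wire's upper side, 100 mm from the column's axis, 278 mm above the table. The 5 mm wire runs out from the black hub, dips 11 mm into the valley (10 mm long) and turns up at its outer end: the tip's top is 15 mm above this point and 14 mm further out.
- knob_grip (a point): On the turning axis of the carousel, at the height to grip its round black top knob: knob 43 mm across, its sides from 14 mm below to 12 mm above this point; the hub below it is 52 mm across, its top 30 mm below this point.
- cup: steel mug, 68 mm across, 65 mm high, loose. To be left where it is. Origin: centre of its underside.
- tongs: closed steel serving tongs lying flat, 210 mm long, 40 mm wide, loose. To be left where it is. Origin: middle of its length, underside.
- tub: round tub with white lid, 80 mm across, 85 mm high, loose. To be left where it is. Origin: centre of its underside.
- bowl: steel mixing bowl, 144 mm across, 55 mm high, loose. To be left where it is. Origin: centre of its underside.
- spatula: wooden spatula lying flat, 250 mm long, loose. To be left where it is. Origin: middle of its length, underside.

How it is judged:
By the outcome, as a careful person would: the job done as asked, in the order asked, and still so for the second after the job is handed in, with the robot touching nothing.
It also fails if it takes over 72 s, if anything falls off the work surface, if the arm or the gripper's body presses on something with over 40 N, if the wrist force passes 120 N, or if a joint passes its speed limit or range.

## Robot

A 6-joint arm with a two-finger parallel gripper is mounted at the origin on the work surface. World frame = base frame: x ahead of the robot, y to its left, z up, the work surface at z = 0. Lengths are in m, angles in rad, forces in N, time in s.
With the tool pointing down it reaches from about 0.35 to 0.775 m from the base axis. Payload 7.3 kg.
Tool frame: the origin (TCP) lies at the very end of the fingers, on their centre line; the grasp point (between the pads) lies 19 mm behind it; z points along the fingers, y is the line along which they close (so a half turn about z gives the same grasp; the last joint's range is limited). The gripper opens to 92 mm and grips with 3 to 60 N. Pads are 19 mm wide; open, the fingers measure 130 mm over their backs; the gripper's body (75 mm by 190 mm) begins 47 mm behind the grasp point.
Start: joints at [1.151, 0.342, 1.524, -0, 1.275, -0.146], TCP at [0.142, 0.505, 0.227] pointing down, gripper open.
Joint ranges: [-2.53, 2.53], [-0.77, 2.02], [0.04, 2.7], [-1, 4.14], [0.28, 2.66], [-3.11, 3.11]. Speed limits (rad/s): [2.57, 2.57, 3.14, 3.14, 3.14, 3.14].

## Interface

Orientations are given as a unit quaternion [w, x, y, z].
In Python, from rig import observe, read_camera, camera_model, job_done gives the robot as it stands. The module is installed in compiled form; this text tells all that it offers.
- The arm moves only by the shell command python3 -m creep 'ROWS' [FORCE]. ROWS is JSON, a list of rows, each a list of 7 numbers: the opening, from 0 (shut) to 1 (fully open), then the shift along the tool's x, y, z in mm, then the turn, a rotation vector about the tool's x, y, z in rad. In form: [[jaw, x, y, z, rx, ry, rz], ...]. A call has 1 to 10 rows; each row shifts and turns the commanded pose from where the row before left it, along the tool's axes as they then stand; what a row does not reach is not made up. A row lasts 1/12 s, in which the tool goes at most 41.7 mm and 7.16 degrees, less where a joint would pass 70% of its speed; a pose out of reach is approached as far as the arm can. A call with a gripper value outside its range is refused whole. The fingers move at their own pace and stop on an object; FORCE is the grip in N (left out, the last holds). Time passes only in rows, so rows that do not move let the fingers close. It gives the time, the measured TCP pose, the force, the opening and the grip force at its end, in the units of the state.
- observe(): the state, without advancing time (a new reading comes with each control period).
- read_camera(name): name is "side" or "top"; returns the picture (480x640x3 uint8, red, green, blue); there is no depth.
- camera_model(name): a dict with "fovy" (degrees; the focal length in pixels is half the picture's height over the tangent of half this angle, whatever the lens; pixels are square), "cx", "cy" (the principal point, pixels), "R" (3x3) and "t" (3): a world point X has camera coordinates R X + t. Camera axes: x right, y down, z forward; pixel columns grow to the right and rows downward; lengths in m; the calibration is good to about 2 mm. A picture is of the moment at which its call begins. camera_model takes no time and is no camera call.
- job_done(): hands the job in; it is judged then, once.
The state is a dict: "t": time; "joints": joint angles; "joint_vel": joint speeds; "tau": joint torques, N m; "position": TCP position; "tcp_rot": TCP orientation; "wrist_force": force on the tool from outside, world axes, zero at the start; "wrist_torque": the same for the moment, N m; "grip_width": finger opening in m; "finger_force": force on a finger pad.
Only numpy, scipy, OpenCV 4.12 (cv2) and the standard library are available. Lean on these libraries where they do the work, as an engineer would, in place of code of your own. Each camera call takes 0.05 s, during which the arm holds its last target. There are 200 camera calls.

## Working session

There is one attempt and no reset: what is moved stays moved. The work goes in short steps, Python scripts to look and compute and a shell command to move; the robot and the scene stay as the last step left them, time stands still between calls to the robot, and variables do not carry over. Pictures are saved under pics/ and viewed, at most 10 in all, crops included, and the job is handed in when it is done.

```bash
mkdir -p pics; python3 - <<'E'
from rig import *
import cv2,numpy as np
for n in("side","top"):
    cv2.imwrite(f"pics/{n}0.png",read_camera(n)[:,:,::-1]); m=camera_model(n); print(n,m["fovy"],m["cx"],m["cy"],np.round(m["R"],4).tolist(),m["t"])
s=observe();print(s["t"],s["position"],s["tcp_rot"],s["wrist_force"],s["grip_width"])
E
```

```text
side 47.838968746533865 308.79208881440735 237.8995935028936 [[0.9099, -0.4143, 0.0199], [-0.2793, -0.6475, -0.7091], [0.3067, 0.6396, -0.7049]] [-0.55333784  0.31014319  1.22016469]
top 54.039213343740734 315.3296913363918 236.90913270782653 [[0.0147, -0.9997, 0.021], [-0.9932, -0.017, -0.1152], [0.1156, -0.0192, -0.9931]] [-0.01652897  0.59746608  1.39170378]
0.1 [0.14177525 0.50511948 0.22612172] [-1.93372363e-04  1.36447778e-01  9.90647025e-01 -6.62867732e-04] [-0.14668266  0.33025439 -0.25379725] 0.09181788984297663
```

View pics/side0.png

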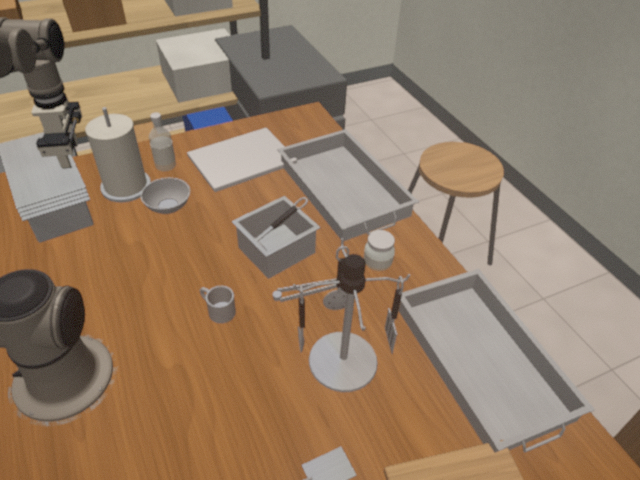

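View pics/top0.png

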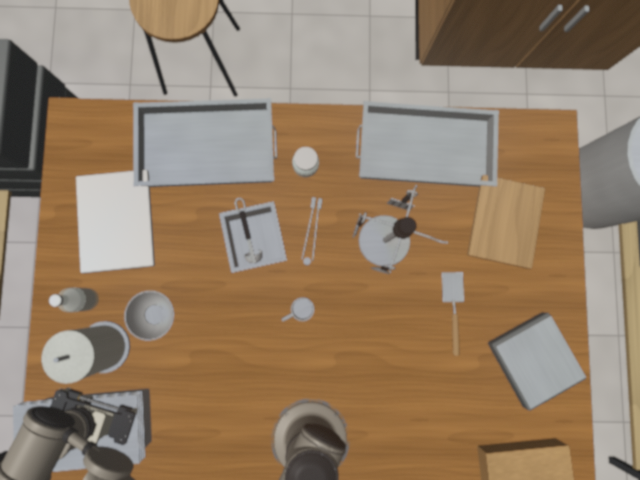

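The side view shows the stand with its knob at about (351,270) and foot at (343,360), and the ladle in the pan, with its loop at about (300,204). In the top view the knob is at (403,227), the foot at (385,240), the empty hook's tip at (445,241), the ladle's loop at (240,204) and its bowl at (253,256). Next I'll zoom in to get exact pixels.

```bash
cat > h.py <<'E'
import numpy as np,cv2
from rig import *
from scipy.spatial.transform import Rotation as Ro
M={n:camera_model(n) for n in("side","top")}
def ray(n,u,v):
    m=M[n];f=240/np.tan(np.radians(m["fovy"])/2);R=np.array(m["R"]);t=np.array(m["t"])
    d=R.T@np.array([(u-m["cx"])/f,(v-m["cy"])/f,1]);return -R.T@t,d/np.linalg.norm(d)
def plane(n,u,v,z):
    c,d=ray(n,u,v);return c+d*(z-c[2])/d[2]
def tri(ps,pt):
    c1,d1=ray("side",*ps);c2,d2=ray("top",*pt)
    s=np.linalg.lstsq(np.c_[d1,-d2],c2-c1,rcond=None)[0];a=c1+d1*s[0];b=c2+d2*s[1]
    return (a+b)/2,np.linalg.norm(a-b)
def proj(n,X):
    m=M[n];f=240/np.tan(np.radians(m["fovy"])/2);p=np.array(m["R"])@X+m["t"];return p[:2]/p[2]*f+[m["cx"],m["cy"]]
def crop(img,x,y,w,h,k): return cv2.resize(img[y:y+h,x:x+w],None,fx=k,fy=k,interpolation=cv2.INTER_CUBIC)
def tool():
    s=observe();q=s["tcp_rot"];return s,np.array(s["position"]),Ro.from_quat([q[1],q[2],q[3],q[0]])
E
python3 - <<'E'
from h import *
a=cv2.imread("pics/side0.png");b=cv2.imread("pics/top0.png")
cv2.imwrite("pics/c1.png",np.vstack([np.hstack([crop(a,230,190,100,75,4),crop(b,205,190,100,75,4)]),np.hstack([crop(a,265,240,150,112,4)[:300,:400]*0+cv2.resize(a[235:348,265:415],(400,300),interpolation=cv2.INTER_CUBIC),crop(b,350,190,100,75,4)])]))
for n,im in(("side",a),("top",b)):
    bl=(im.max(2)<60).astype(np.uint8); k,l,st,ce=cv2.connectedComponentsWithStats(bl)
    for i in range(1,k):
        x,y,w,h,A=st[i]
        if A>8 and 200<x<460 and 180<y<360: print(n,st[i],ce[i].round(1))
E
```

```text
side [339 262  21  18  92] [346.4 270.9]
side [353 274   8   6  18] [356.2 276.4]
side [341 283   5   3   9] [342.4 284.4]
side [341 287   7   4   9] [344.1 288.3]
side [357 286   5   5  11] [358.7 288.2]
top [403 197   6   5  16] [405.5 198.8]
top [241 213   7  24  45] [244.  221.6]
top [395 221  15  16 112] [400.4 230. ]
```

View pics/c1.png

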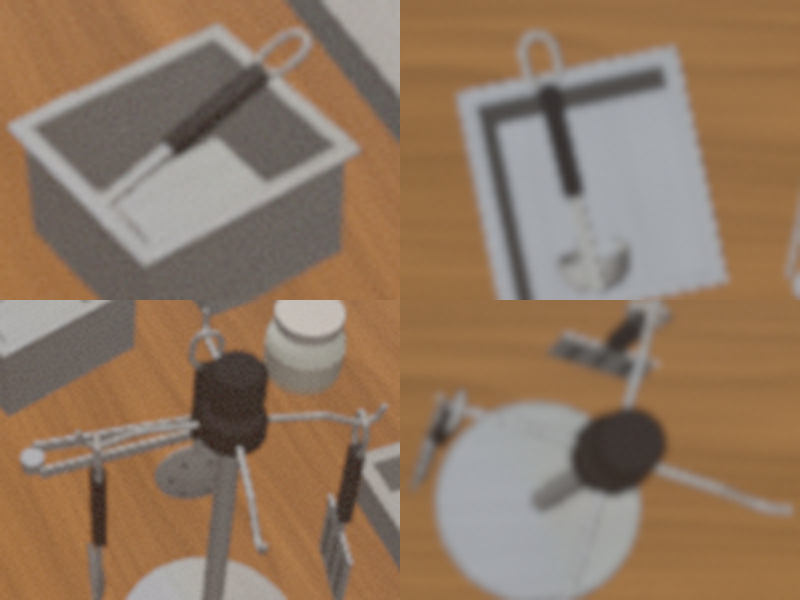

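The crops show the ladle's black grip running from about (296.5,208) to (272,226) in the side view and (242,212) to (248,238) in the top view. The empty hook's tip is at side (363,328) and top (447,242).

```bash
python3 - <<'E'
from h import *
for k,s,t in(("gripTop",(296.5,208),(242,212)),("gripBot",(272,226),(248.2,238.2)),("loop",(306.5,198.5),(239.2,198.2)),("tip",(363.2,327.6),(447,242.5)),("knobtop",(353.9,261),(405.5,226.5)),("foot",(343,361),(384.5,240.5))):
    p,e=tri(s,t);print(k,p.round(4),round(e,4))
for z in(.004,.008):print("foot",plane("top",384.5,240.5,z),plane("side",343,361,z))
print("knob at .347",plane("top",405.5,226.5,.347),plane("side",353.9,261,.347))
print("tip .293",plane("top",447,242.5,.293),plane("side",363.2,327.6,.293))
for n,px in(("pan rim pts top",[(217,212.5),(274,201.5),(287,260)]),): print([plane("top",*p,.1).round(3).tolist() for p in px])
print("tub",plane("top",306,160,.085),"cup",plane("top",303,309,.065),"tongs",plane("top",312,230,.01), "spat",plane("top",453,287,.01))
print("trivial: side proj base", [proj("side",np.array([.4,.2,0]))])
a=cv2.imread("pics/side0.png");b=cv2.imread("pics/top0.png")
def eq(i):
    i=i.astype(float);return np.clip((i-110)*2.2,0,255).astype(np.uint8)
cv2.imwrite("pics/c2.png",np.hstack([eq(cv2.resize(a[325:395,300:390],(400,311),interpolation=cv2.INTER_CUBIC)),eq(cv2.resize(b[205:275,350:440],(400,311),interpolation=cv2.INTER_CUBIC))]))
E
```

```text
gripTop [0.6607 0.2068 0.1033] 0.0044
gripBot [0.5845 0.1905 0.0788] 0.0017
loop [0.6959 0.2144 0.1201] 0.0005
tip [ 0.5592 -0.3306  0.2911] 0.0004
knobtop [ 0.593  -0.2174  0.3402] 0.0045
foot [ 0.5939 -0.2227  0.0032] 0.0003
foot [ 0.59368434 -0.22247639  0.004     ] [ 0.59376134 -0.2231086   0.004     ]
foot [ 0.59323976 -0.22180543  0.008     ] [ 0.5923709  -0.22526426  0.008     ]
knob at .347 [ 0.58990929 -0.21512742  0.347     ] [ 0.59182877 -0.22320017  0.347     ]
tip .293 [ 0.55920043 -0.33008363  0.293     ] [ 0.55816142 -0.3316949   0.293     ]
[[0.656, 0.28, 0.1], [0.692, 0.116, 0.1], [0.522, 0.075, 0.1]]
tub [0.82191624 0.02511373 0.085     ] cup [0.38214877 0.0263649  0.065     ] tongs [0.6218337  0.00309112 0.01      ] spat [ 0.4532163  -0.43175203  0.01      ]
trivial: side proj base [array([208.63322803, 263.25532959])]
```

View pics/c2.png

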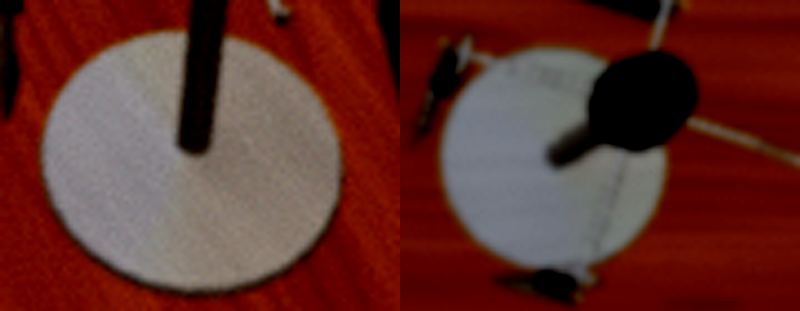

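The foot has no visible front mark, so I take the front as world -x. The stand axis is at about (0.593, -0.222) and the hook is at +1.27 rad. Next is the move to the knob.

```bash
cat >> h.py <<'E'
def to(target,R=None):
    "tool-axis shift (mm) from here to target, at the present orientation; world rotvec in tool axes to R"
    s,p,r=tool();print("t",round(s["t"],2),"p",p.round(4),"q",np.round(s["joints"],3),"F",np.round(s["wrist_force"],1),"w",round(s["grip_width"],4))
    print("shift",(r.inv().apply(np.array(target)-p)*1000).round(1))
    if R is not None: print("turn",(r.inv()*R).as_rotvec().round(3))
E
python3 -m creep '[[0.9,0,0,-40,0,0,0],[0.9,0,0,-40,0,0,0],[0.9,0,0,-40,0,0,0],[0.9,0,0,-40,0,0,0],[0.9,0,0,0,0,0,0]]'
python3 -c "
from h import *
to([.593,-.222,.385])"
```

```text
t: 0.52
position: [0.1426, 0.5071, 0.3948]
tcp_rot: [0.002, 0.136, 0.991, 0.007]
wrist_force: [-0.4, -0.8, -0.3]
grip_width: 0.0829
finger_force: 0.0
t 0.52 p [0.1426 0.5071 0.3948] q [ 1.151  0.269  1.175  0.     1.684 -0.146] F [-0.4 -0.8 -0.3] w 0.0829
shift [-630.7 -580.3    3.2]
```

```bash
python3 -m creep '[[0.9,-20,-18,0,0,0,0],[0.9,-26,-24,0,0,0,0],[0.9,-26,-24,0,0,0,0],[0.9,-26,-24,0,0,0,0],[0.9,-26,-24,0,0,0,0],[0.9,-26,-24,0,0,0,0],[0.9,-26,-24,0,0,0,0],[0.9,-26,-24,0,0,0,0],[0.9,-26,-24,0,0,0,0],[0.9,-26,-24,0,0,0,0]]' >/dev/null
python3 -m creep '[[0.9,-26,-24,0,0,0,0],[0.9,-26,-24,0,0,0,0],[0.9,-26,-24,0,0,0,0],[0.9,-26,-24,0,0,0,0],[0.9,-26,-24,0,0,0,0],[0.9,-26,-24,0,0,0,0],[0.9,-26,-24,0,0,0,0],[0.9,-26,-24,0,0,0,0],[0.9,-26,-24,0,0,0,0],[0.9,-26,-24,0,0,0,0]]'>/dev/null
python3 -m creep '[[0.9,-26,-24,0,0,0,0],[0.9,-26,-24,0,0,0,0],[0.9,-26,-24,0,0,0,0],[0.9,-18,-16,0,0,0,0],[0.9,0,0,0,0,0,0],[0.9,0,0,0,0,0,0]]'>/dev/null
python3 -c "
from h import *
to([.593,-.222,.316])
cv2.imwrite('pics/k.png',np.hstack([crop(read_camera('side')[:,:,::-1],280,170,150,150,2),crop(read_camera('top')[:,:,::-1],340,170,150,150,2)]))"
```

```text
t 2.68 p [ 0.5774 -0.2015  0.3849] q [-0.461  0.463  0.914  0.     1.767 -1.756] F [-0.4  1.1 -0.2] w 0.0824
shift [-20.8 -15.5  68.8]
```

View pics/k.png

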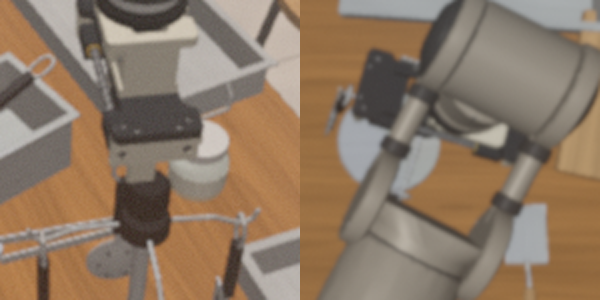

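The gripper is above the knob, which appears just below the fingers in the side view. I'll correct the position, go down, grip and turn.

```bash
python3 -m creep '[[0.9,-20.8,-15.5,0,0,0,0],[0.9,0,0,0,0,0,0],[0.9,0,0,25,0,0,0],[0.9,0,0,25,0,0,0],[0.9,0,0,18,0,0,0],[0.9,0,0,0,0,0,0]]' >/dev/null
python3 -c "
from h import *
to([.593,-.222,.316])"
python3 -m creep '[[0.4,0,0,0,0,0,0],[0.4,0,0,0,0,0,0],[0.4,0,0,0,0,0,0],[0.4,0,0,0,0,0,0],[0.4,0,0,0,0,0,0],[0.4,0,0,0,0,0,0]]' 40
```

```text
t 3.28 p [ 0.5914 -0.219   0.3152] q [-0.476  0.51   1.021  0.     1.617 -1.774] F [-0.1 -0.  -0.8] w 0.0827
shift [-2.4 -2.4 -0.8]
t: 3.78
position: [0.5932, -0.2212, 0.3193]
tcp_rot: [0.0, 0.137, 0.991, -0.0]
wrist_force: [0.2, 0.0, -0.7]
grip_width: 0.0471
finger_force: 0.0
```

```bash
python3 -m creep '[[0.3,0,0,0,0,0,0],[0.3,0,0,0,0,0,0],[0.3,0,0,0,0,0,0],[0.3,0,0,0,0,0,0]]' 40
python3 -m creep '[[0.3,0,0,0,0,0,0.06],[0.3,0,0,0,0,0,0.1],[0.3,0,0,0,0,0,0.1],[0.3,0,0,0,0,0,0.1],[0.3,0,0,0,0,0,0.1],[0.3,0,0,0,0,0,0]]'
python3 -c "
from h import *
s=observe();print(s['wrist_torque'])"
```

```text
t: 4.12
position: [0.5936, -0.2198, 0.3191]
tcp_rot: [0.001, 0.136, 0.991, 0.001]
wrist_force: [1.5, 4.8, 1.3]
grip_width: 0.0423
finger_force: 40.0
t: 4.62
position: [0.5936, -0.2198, 0.3191]
tcp_rot: [0.0, 0.361, 0.933, 0.001]
wrist_force: [1.7, 5.1, 1.1]
grip_width: 0.0421
finger_force: 40.0
[ 0.90858096 -0.25491957 -0.20484922]
```

```bash
python3 -m creep '[[0.3,0,0,0,0,0,0.1],[0.3,0,0,0,0,0,0.1],[0.3,0,0,0,0,0,0.1],[0.3,0,0,0,0,0,0.1],[0.3,0,0,0,0,0,0.1],[0.3,0,0,0,0,0,0.1],[0.3,0,0,0,0,0,0.1],[0.3,0,0,0,0,0,0.05],[0.3,0,0,0,0,0,0]]'
python3 - <<'E'
from h import *
a=read_camera("side")[:,:,::-1];b=read_camera("top")[:,:,::-1];cv2.imwrite("pics/s1.png",a);cv2.imwrite("pics/t1.png",b)
cv2.imwrite("pics/c3.png",np.hstack([crop(a,260,230,130,150,3),crop(b,350,180,130,150,3)]))
E
```

```text
t: 5.37
position: [0.5937, -0.2198, 0.3191]
tcp_rot: [-0.0, 0.676, 0.737, 0.001]
wrist_force: [0.2, 6.1, 2.6]
grip_width: 0.0423
finger_force: 40.0
```

View pics/c3.png

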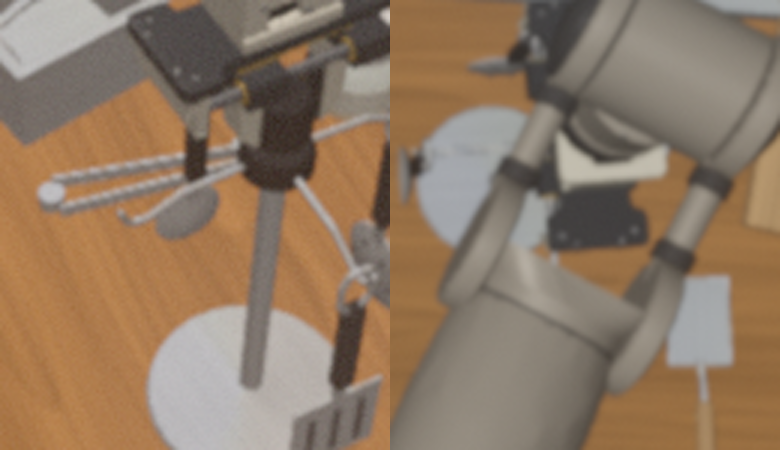

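The empty hook now reaches forward, with its tip at about side (300.7,301) and top (404,267).

```bash
python3 - <<'E'
from h import *
for p in(plane("side",300.7,301,.292),plane("top",404.3,267.3,.292),tri((300.7,301),(404.3,267.3))[0]):
    d=p-np.array([.5935,-.221,0]);print(p.round(4),np.hypot(*d[:2]).round(4),"angle",np.arctan2(-d[1],-d[0]).round(3))
print(tool()[2].as_matrix().round(3))
E
```

```text
[ 0.4801 -0.2305  0.292 ] 0.1138 angle 0.084
[ 0.4959 -0.2231  0.292 ] 0.0977 angle 0.022
[ 0.4903 -0.2235  0.2805] 0.1032 angle 0.025
[[-0.088  0.996  0.002]
 [ 0.996  0.088  0.002]
 [ 0.002  0.002 -1.   ]]
```

```bash
python3 -m creep '[[0.3,0,0,0,0,0,0.04],[0.3,0,0,0,0,0,0.03],[0.3,0,0,0,0,0,0],[0.3,0,0,0,0,0,0],[0.55,0,0,0,0,0,0],[0.9,0,0,0,0,0,0],[0.9,0,0,0,0,0,0],[0.9,0,0,0,0,0,0],[0.9,0,0,0,0,0,0],[0.9,0,0,0,0,0,0]]'
python3 -m creep '[[0.9,0,0,-10,0,0,0],[0.9,0,0,-30,0,0,0],[0.9,0,0,-30,0,0,0],[0.9,0,0,0,0.1,0,0],[0.9,0,0,0,0.1,0,0],[0.9,0,0,0,0.1,0,0],[0.9,0,0,0,0,0,0]]'
python3 -c "
from h import *
to([.6,.2,.25])"
```

```text
t: 6.3
position: [0.593, -0.2213, 0.3186]
tcp_rot: [-0.0, 0.701, 0.713, -0.0]
wrist_force: [-0.3, 0.4, 0.6]
grip_width: 0.0778
finger_force: 0.0
t: 6.88
position: [0.5956, -0.2212, 0.3816]
tcp_rot: [-0.111, 0.692, 0.705, -0.109]
wrist_force: [0.4, -0.9, -3.5]
grip_width: 0.0828
finger_force: 0.0
t 6.88 p [ 0.5956 -0.2212  0.3816] q [-0.413  0.776  0.408 -0.159  2.238 -0.513] F [ 0.4 -0.9 -3.5] w 0.0828
shift [420.4  52.5 123.4]
```

```bash
cat > k.py <<'E'
from h import *
from scipy.optimize import least_squares
Rz=lambda a:Ro.from_euler('z',a);Ry=lambda a:Ro.from_euler('y',a)
lo=np.array([-2.53,-.77,.04,-1,.28,-3.11]);hi=np.array([2.53,2.02,2.7,4.14,2.66,3.11])
def rot(q):return Rz(q[0])*Ry(q[1]+q[2])*Rz(q[3])*Ry(q[4])*Rz(q[5]+np.pi/2)
def fk(q,P):
    d1,a2,a3,L,lat,off=P
    p=Rz(q[0]).apply([0,lat,d1]+Ry(q[1]).apply([0,0,a2])+Ry(q[1]+q[2]).apply([off,0,a3]))
    return p+rot(q).apply([0,0,L])
D=[([1.151,.342,1.524,0,1.275,-.146],(.1418,.5051,.2261)),([1.151,.269,1.175,0,1.684,-.146],(.1426,.5071,.3948)),([-.461,.463,.914,0,1.767,-1.756],(.5774,-.2015,.3849)),([-.476,.51,1.021,0,1.617,-1.774],(.5914,-.219,.3152)),([-.413,.776,.408,-.159,2.238,-.513],(.5956,-.2212,.3816))]
fit=least_squares(lambda P:np.concatenate([fk(q,P)-p for q,p in D]),[.3,.35,.35,.25,.077,0]);P=fit.x
def ik(R,p,q0):
    def f(q):return np.r_[(fk(q,P)-p)*10,(R.inv()*rot(q)).as_rotvec()]
    r=least_squares(f,np.clip(q0,lo+.01,hi-.01),bounds=(lo,hi));return r.x,np.abs(r.fun).max()
def ladle(yaw,el):  # ladle rotation, handle at elevation el
    z=np.array([np.cos(el)*np.cos(yaw),np.cos(el)*np.sin(yaw),np.sin(el)]);x=np.array([np.sin(el)*np.cos(yaw),np.sin(el)*np.sin(yaw),-np.cos(el)])
    return Ro.from_matrix(np.c_[x,np.cross(z,x),z])
def tl(al,fl): # tool in ladle
    z=np.array([np.cos(al),0,-np.sin(al)]);y=np.array([0,fl,0]);return Ro.from_matrix(np.c_[np.cross(y,z),y,z])
E
python3 - <<'E'
from k import *
print("P",P.round(4),"res",np.abs(fit.fun).max().round(4)); s,p,r=tool();print("rot err",(r.inv()*rot(s["joints"])).as_rotvec().round(3))
zg=.095;seat=np.array([.4935,-.221,.278])
Lp=ladle(.213,np.radians(20));loop=np.array([.6959,.2144,.1201])-Lp.apply([0,0,.005])
Lh=ladle(0,np.radians(82))
for a in(0,20,30,40):
  for fl in(1,-1):
    T=tl(np.radians(a),fl); Rp=Lp*T;Rh=Lh*T
    pp=loop+Lp.apply([0,0,-zg])+Rp.apply([0,0,.019]);ph=seat+Lh.apply([0,0,-zg])+Rh.apply([0,0,.019])
    best={}
    for nm,R,p in(("pan",Rp,pp),("hang",Rh,ph)):
      for q4 in(0,1,2.5,3.14):
       for q6 in(-1.5,1.5):
        q,e=ik(R,p,[np.arctan2(p[1],p[0])-.1,.5,1.2,q4,1.2,q6])
        if e<.003: best[nm,tuple(q.round(1))]=q
    print(a,fl);[print("  ",k[0],v.round(2)) for k,v in best.items()]
E
```

```text
P [0.2255 0.5055 0.3797 0.319  0.0763 0.0478] res 0.0004
rot err [ 0. -0.  0.]
0 1
   pan [ 0.19  0.57  1.72  0.02  0.51 -1.61]
   hang [-1.15  0.72  2.44  2.    1.44  1.54]
0 -1
   pan [0.19 0.57 1.72 0.02 0.51 1.53]
   hang [-1.15  0.72  2.44  2.    1.44 -1.6 ]
20 1
   pan [ 0.19  0.69  1.39 -0.    1.06 -1.59]
   hang [-1.05  0.39  2.34  1.85  0.92  2.01]
20 -1
   pan [0.19 0.69 1.39 0.   1.06 1.55]
   hang [-1.05  0.39  2.34  1.85  0.92 -1.13]
30 1
   pan [ 0.19  0.78  1.22 -0.    1.31 -1.59]
   hang [-0.97  0.29  2.25  1.6   0.71  2.37]
30 -1
   pan [ 0.19  0.78  1.22 -0.    1.31  1.55]
   hang [-0.97  0.29  2.25  1.6   0.71 -0.78]
40 1
   pan [ 0.19  0.89  1.03 -0.01  1.57 -1.59]
   hang [-0.88  0.24  2.14  1.2   0.59  2.84]
40 -1
   pan [ 0.19  0.89  1.03 -0.01  1.57  1.55]
   hang [-0.88  0.24  2.14  1.2   0.59 -0.3 ]
```

```bash
python3 - <<'E'
from k import *
from scipy.spatial.transform import Slerp
T=tl(np.radians(20),-1);Rp=ladle(.213,np.radians(20))*T;R0=ladle(0,np.radians(20))*T;Rh=ladle(0,np.radians(82))*T
for c in([.38,-.2,.36],[.36,-.22,.33],[.40,-.12,.36]):
    W=[([.608,.195,.07],Rp),([.608,.195,.3],Rp),(c,R0),(c,Rh),([.42,-.221,.197],Rh),([.497,-.221,.197],Rh),([.497,-.221,.175],Rh)]
    q,e=ik(Rp,W[0][0],[.19,.69,1.39,0,1.06,1.55]);print(c)
    for (p0,r0),(p1,r1) in zip(W,W[1:]):
        S=Slerp([0,1],Ro.concatenate([r0,r1]));ms=0;me=0
        for s in np.linspace(0,1,13)[1:]:
            q2,e=ik(S(s),np.array(p0)+s*(np.array(p1)-p0),q);ms=max(ms,np.abs(q2-q).max());me=max(me,e);q=q2
        print("  ",q.round(2),"step",ms.round(2),"err",me.round(4))
E
python3 -c "
from k import *
T=tl(np.radians(20),-1);to([.607,.195,.25],ladle(.213,np.radians(20))*T)
print(proj('side',np.array([.493,-.221,.278])),proj('top',np.array([.493,-.221,.278])))"
```

```text
[0.38, -0.2, 0.36]
   [0.19 0.53 1.03 0.   1.58 1.55] step 0.05 err 0.0
   [-0.66  0.09  1.49  0.    1.56  0.91] step 0.09 err 0.0
   [-1.46 -0.22  2.24  1.16  1.28 -0.36] step 0.14 err 0.0
   [-1.31  0.27  2.44  1.59  1.02 -1.08] step 0.07 err 0.0
   [-1.05  0.33  2.32  1.79  0.9  -1.02] step 0.02 err 0.0
   [-1.05  0.39  2.34  1.85  0.92 -1.13] step 0.01 err 0.0
[0.36, -0.22, 0.33]
   [0.19 0.53 1.03 0.   1.58 1.55] step 0.05 err 0.0
   [-0.73  0.08  1.58  0.    1.48  0.84] step 0.1 err 0.0
   [-1.56 -0.14  2.29  1.15  1.31 -0.51] step 0.14 err 0.0
   [-1.31  0.27  2.44  1.59  1.02 -1.08] step 0.06 err 0.0
   [-1.05  0.33  2.32  1.79  0.9  -1.02] step 0.02 err 0.0
   [-1.05  0.39  2.34  1.85  0.92 -1.13] step 0.01 err 0.0
[0.4, -0.12, 0.36]
   [0.19 0.53 1.03 0.   1.58 1.55] step 0.05 err 0.0
   [-0.48  0.06  1.52 -0.    1.56  1.1 ] step 0.07 err 0.0
   [-1.26 -0.37  2.33  1.19  1.13 -0.22] step 0.16 err 0.0
   [-1.31  0.27  2.44  1.59  1.02 -1.08] step 0.08 err 0.0
   [-1.05  0.33  2.32  1.79  0.9  -1.02] step 0.02 err 0.0
   [-1.05  0.39  2.34  1.85  0.92 -1.13] step 0.01 err 0.0
t 6.88 p [ 0.5956 -0.2212  0.3816] q [-0.413  0.776  0.408 -0.159  2.238 -0.513] F [ 0.4 -0.9 -3.5] w 0.0828
shift [415.3  59.  121.2]
turn [-0.264  0.211  1.365]
[304.78785288 299.86021984] [402.29871033 268.71951618]
```

```bash
python3 -m creep '[[0.5,0,0,0,-0.1,0,0],[0.5,0,0,0,-0.1,0,0],[0.5,0,0,0,-0.1,0,0],[0.5,25,1,0,0,0,0],[0.5,40,1,0,0,0,0],[0.5,40,1,0,0,0,0],[0.5,40,1,0,0,0,0],[0.5,40,1,0,0,0,0],[0.5,40,1,0,0,0,0],[0.5,40,1,0,0,0,0]]'>/dev/null
python3 -m creep '[[0.5,40,1,0,0,0,0],[0.5,40,1,0,0,0,0],[0.5,40,1,0,0,0,0],[0.5,30,1,0,0,0,0.1],[0.5,0,0,0,0,0,0.12],[0.5,0,0,0,0,0,0.12],[0.5,0,0,0,0,0,0.12],[0.5,0,0,0,0,0,0.12],[0.5,0,0,0,0,0,0.12],[0.5,0,0,0,0,0,0.12]]'>/dev/null
python3 -m creep '[[0.5,0,0,0,0,0,0.12],[0.5,0,0,0,0,0,0.12],[0.5,0,0,0,0,0,0.12],[0.5,0,0,0,0,0,0.12],[0.5,0,0,0,0,0,0.06],[0.5,0,0,0,0,0,0],[0.5,0,0,0,0,0,0]]'>/dev/null
python3 - <<'E'
from k import *
T=tl(np.radians(20),-1)
for zg in(.085,.095,.105):
    L=ladle(.213,np.radians(20));g=np.array([.6959,.2144,.1201])-L.apply([0,0,.005+zg]);print(zg,g.round(4))
to([.607,.195,.15],L*T)
a=read_camera("side")[:,:,::-1];b=read_camera("top")[:,:,::-1];cv2.imwrite("pics/s2.png",a);cv2.imwrite("pics/t2.png",b)
cv2.imwrite("pics/c4.png",np.hstack([crop(a,260,225,130,150,3),crop(b,340,160,130,150,3)]))
E
```

```text
0.085 [0.6132 0.1965 0.0893]
0.095 [0.6041 0.1945 0.0859]
0.105 [0.5949 0.1925 0.0825]
t 9.13 p [0.5965 0.1938 0.3895] q [1.920e-01 4.970e-01 8.480e-01 1.000e-03 1.794e+00 1.533e+00] F [-1.2  0.1 -0.6] w 0.0455
shift [  9.8   1.4 239.5]
turn [-0.001 -0.003  0.016]
```

View pics/c4.png

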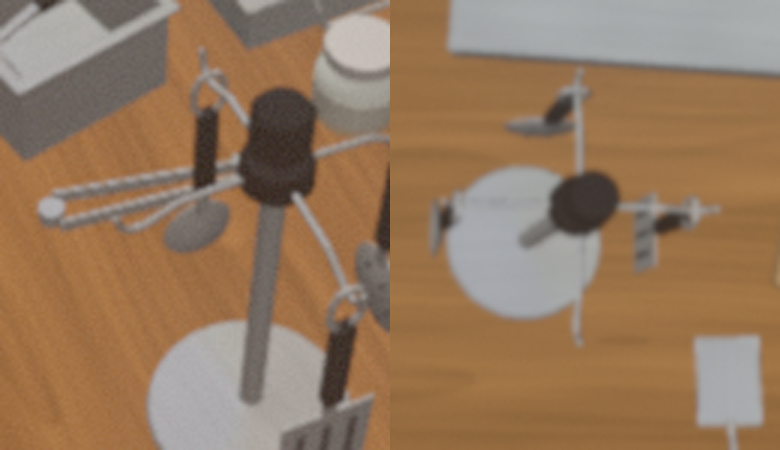

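The stand now has one bare hook at the front, with its tip at top (402.3,274), and the opposite hook's tip at (403,183). I'll check the angle and go down to the ladle.

```bash
python3 - <<'E'
from h import *
A=plane("top",402.3,273.5,.292);B=plane("top",340+189/3,160+70/3,.292);d=A-B
print(A,B,np.hypot(*d[:2]),np.arctan2(-d[1],-d[0]),(A+B)/2)
C=plane("top",340+328/3,160+209/3,.292);print("turner tip",C)
E
python3 -m creep '[[0.5,8,1,30,0,0,0.016],[0.5,0,0,40,0,0,0],[0.5,0,0,40,0,0,0],[0.5,0,0,40,0,0,0],[0.5,0,0,40,0,0,0],[0.5,0,0,30,0,0,0],[0.5,0,0,0,0,0,0]]'
python3 -c "
from k import *
to([.604,.1945,.068],ladle(.213,np.radians(20))*tl(np.radians(20),-1))"
```

```text
[ 0.4804953  -0.21804504  0.292     ] [ 0.70760535 -0.22134146  0.292     ] 0.22713397419169337 -0.014513599206819845 [ 0.59405032 -0.21969325  0.292     ]
turner tip [ 0.59167595 -0.33682737  0.292     ]
t: 9.82
position: [0.6011, 0.1941, 0.1616]
tcp_rot: [0.0, 0.994, 0.106, -0.006]
wrist_force: [-0.1, -0.4, -1.2]
grip_width: 0.046
finger_force: 0.0
t 9.82 p [0.6011 0.1941 0.1616] q [0.191 0.597 1.289 0.    1.268 1.549] F [-0.1 -0.4 -1.2] w 0.046
shift [ 4.   0.3 93.6]
turn [-0.001  0.012 -0.   ]
```

```bash
python3 -m creep '[[0.5,3,0,25,0,0,0],[0.5,0,0,25,0,0,0],[0.5,0,0,20,0,0,0],[0.5,0,0,15,0,0,0],[0.5,0,0,8,0,0,0],[0.5,0,0,0,0,0,0],[0.5,0,0,0,0,0,0]]'
python3 -m creep '[[0.3,0,0,0,0,0,0],[0.25,0,0,0,0,0,0],[0.2,0,0,0,0,0,0],[0.15,0,0,0,0,0,0],[0.1,0,0,0,0,0,0],[0.1,0,0,0,0,0,0],[0.1,0,0,0,0,0,0],[0.1,0,0,0,0,0,0]]' 30
```

```text
t: 10.4
position: [0.6089, 0.1957, 0.0773]
tcp_rot: [-0.0, 0.994, 0.106, 0.001]
wrist_force: [0.1, -0.2, 0.8]
grip_width: 0.0462
finger_force: 0.0
t: 11.07
position: [0.6082, 0.1956, 0.0761]
tcp_rot: [-0.0, 0.994, 0.106, 0.0]
wrist_force: [-0.2, -0.4, 2.8]
grip_width: 0.0159
finger_force: 29.9
```

```bash
python3 -m creep '[[0.35,0,0,0,0,0,0],[0.35,0,0,0,0,0,0],[0.35,0,0,4,0,0,0],[0.35,0,0,4,0,0,0],[0.35,0,0,0,0,0,0],[0.1,0,0,0,0,0,0],[0.1,0,0,0,0,0,0],[0.1,0,0,0,0,0,0],[0.1,0,0,0,0,0,0],[0.1,0,0,0,0,0,0]]' 30
python3 -m creep '[[0.1,0,0,0,0,0,0],[0.1,0,0,0,0,0,0],[0.1,0,0,-6,0,0,0],[0.1,0,0,-15,0,0,0],[0.1,0,0,-25,0,0,0],[0.1,0,0,-35,0,0,0],[0.1,0,0,-40,0,0,0],[0.1,0,0,-40,0,0,0],[0.1,0,0,-40,0,0,0],[0.1,0,0,-40,0,0,0]]' 60
python3 -m creep '[[0.1,0,0,-40,0,0,0],[0.1,0,0,-15,0,0,0],[0.1,0,0,0,0,0,0],[0.1,0,0,0,0,0,0]]'
python3 - <<'E'
from k import *
to([.38,-.2,.36],ladle(0,np.radians(20))*tl(np.radians(20),-1))
a=read_camera("side")[:,:,::-1];b=read_camera("top")[:,:,::-1];cv2.imwrite("pics/s3.png",a);cv2.imwrite("pics/t3.png",b)
print(proj("side",tool()[1]),proj("top",tool()[1]))
cv2.imwrite("pics/c5.png",np.hstack([crop(a,200,90,130,190,3),crop(b,190,140,130,190,3)]))
E
```

```text
t: 11.9
position: [0.608, 0.1955, 0.0678]
tcp_rot: [-0.0, 0.994, 0.106, 0.0]
wrist_force: [-0.1, -0.6, -0.8]
grip_width: 0.0157
finger_force: 30.0
t: 12.73
position: [0.6073, 0.1954, 0.3112]
tcp_rot: [-0.0, 0.994, 0.106, 0.0]
wrist_force: [0.6, 0.5, -2.7]
grip_width: 0.0155
finger_force: 60.0
t: 13.07
position: [0.6079, 0.1955, 0.3638]
tcp_rot: [-0.0, 0.994, 0.106, 0.0]
wrist_force: [1.0, -0.6, -3.6]
grip_width: 0.0159
finger_force: 60.0
t 13.07 p [0.6079 0.1955 0.3638] q [0.191 0.521 0.876 0.    1.744 1.55 ] F [ 1.  -0.6 -3.6] w 0.0159
shift [-306.   338.7    3.5]
turn [-0.    -0.001  0.212]
[277.23081961 135.33705072] [231.72329817 215.22195958]
```

View pics/c5.png

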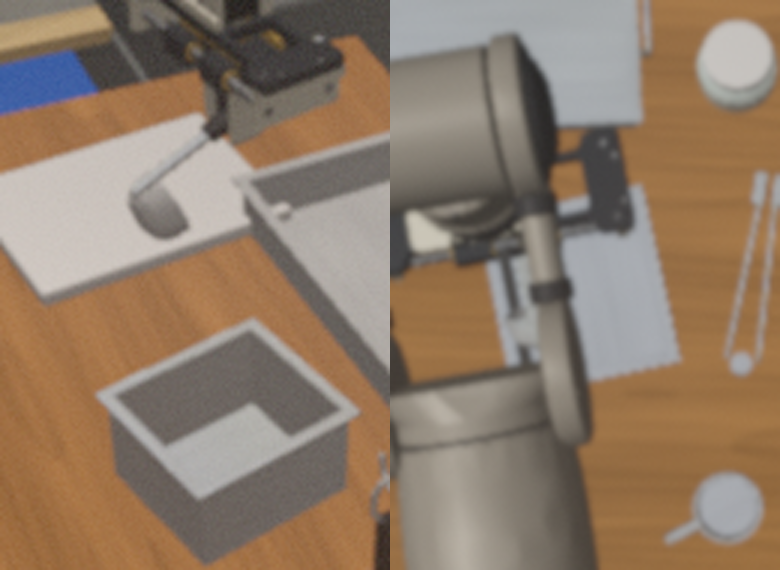

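The ladle is out of the pan and held, with its bowl at side (253,162), and the pan hasn't moved. Next is the carry to the staging point.

```bash
python3 -m creep '[[0.1,-14,16,0,0,0,0],[0.1,-24,26,0,0,0,0],[0.1,-25,28,0,0,0,0],[0.1,-25,28,0,0,0,0],[0.1,-25,28,0,0,0,0],[0.1,-25,28,0,0,0,0],[0.1,-25,28,0,0,0,0],[0.1,-25,28,0,0,0,0],[0.1,-25,28,0,0,0,0],[0.1,-25,28,0,0,0,0]]'>/dev/null
python3 -m creep '[[0.1,-25,28,0,0,0,0],[0.1,-24,26,0,0,0,0],[0.1,-14,16,0,0,0,0],[0.1,0,0,0,0,0,0.1],[0.1,0,0,0,0,0,0.1],[0.1,0,0,0,0,0,0.012],[0.1,0,0,0,0,0,0]]'
python3 -c "
from k import *
to([.38,-.2,.36],ladle(0,np.radians(82))*tl(np.radians(20),-1))"
```

```text
t: 14.58
position: [0.3838, -0.1959, 0.3622]
tcp_rot: [-0.001, 1.0, 0.001, -0.001]
wrist_force: [0.4, 0.1, -2.0]
grip_width: 0.0156
finger_force: 60.0
t 14.58 p [ 0.3838 -0.1959  0.3622] q [-0.65   0.09   1.481  0.     1.573  0.919] F [ 0.4  0.1 -2. ] w 0.0156
shift [-3.8  4.1  2.2]
turn [-0.003  1.085  0.   ]
```

```bash
python3 -m creep '[[0.1,0,0,0,0,0.05,0],[0.1,0,0,0,0,0.08,0],[0.1,0,0,0,0,0.08,0],[0.1,0,0,0,0,0.08,0],[0.1,0,0,0,0,0.08,0],[0.1,0,0,0,0,0.08,0],[0.1,0,0,0,0,0.08,0],[0.1,0,0,0,0,0.05,0],[0.1,0,0,0,0,0,0]]'
python3 -c "
from k import *
to([.38,-.2,.36],ladle(0,np.radians(82))*tl(np.radians(20),-1))"
```

```text
t: 15.33
position: [0.383, -0.1952, 0.3619]
tcp_rot: [-0.001, 0.958, 0.0, 0.286]
wrist_force: [-0.8, 0.2, -2.3]
grip_width: 0.0155
finger_force: 60.0
t 15.33 p [ 0.383  -0.1952  0.3619] q [-1.023 -0.19   1.881  0.532  1.178  0.408] F [-0.8  0.2 -2.3] w 0.0155
shift [-3.5  4.8 -0. ]
turn [-0.002  0.503 -0.   ]
```

```bash
python3 -m creep '[[0.1,0,0,0,0,0.05,0],[0.1,0,0,0,0,0.08,0],[0.1,0,0,0,0,0.08,0],[0.1,0,0,0,0,0.08,0],[0.1,0,0,0,0,0.08,0],[0.1,0,0,0,0,0.08,0],[0.1,0,0,0,0,0.05,0],[0.1,0,0,0,0,0,0],[0.1,0,0,0,0,0,0]]'
python3 - <<'E'
from k import *
to([.42,-.2185,.197],ladle(0,np.radians(82))*tl(np.radians(20),-1))
a=read_camera("side")[:,:,::-1];b=read_camera("top")[:,:,::-1];cv2.imwrite("pics/s4.png",a);cv2.imwrite("pics/t4.png",b)
print(proj("side",tool()[1]),proj("top",tool()[1]))
cv2.imwrite("pics/c6.png",np.hstack([crop(a,200,150,130,190,3),crop(b,330,180,130,190,3)]))
E
```

```text
t: 16.08
position: [0.3842, -0.1963, 0.363]
tcp_rot: [-0.001, 0.859, -0.0, 0.513]
wrist_force: [0.4, -0.1, -1.2]
grip_width: 0.0156
finger_force: 60.0
t 16.08 p [ 0.3842 -0.1963  0.363 ] q [-1.434 -0.231  2.236  1.16   1.259 -0.333] F [ 0.4 -0.1 -1.2] w 0.0156
shift [-129.1   22.5  110.2]
turn [-0.001  0.005 -0.001]
[243.79666381 278.53507819] [399.55229123 314.11281024]
```

View pics/c6.png

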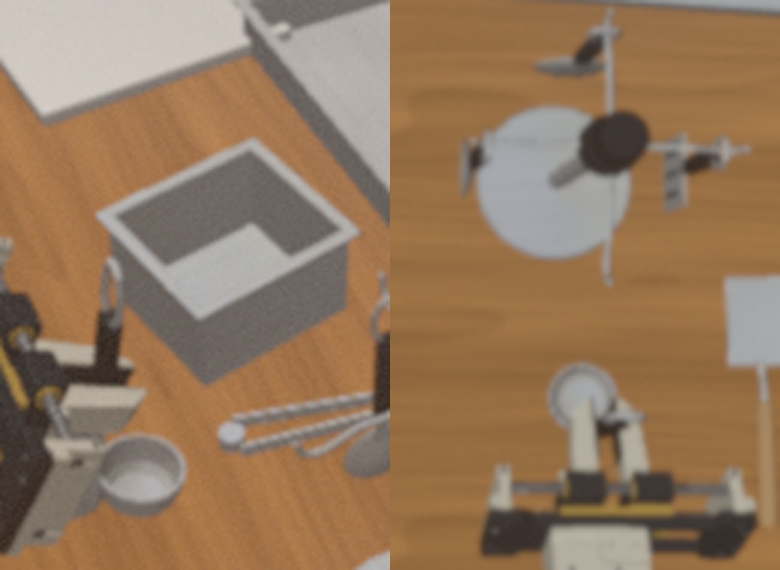

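The ladle is held upright with its loop at about side (236.7,236.7) and its bowl at the front. I'll compare this with the predicted loop position.

```bash
python3 - <<'E'
from k import *
def yp(n,u,v,y):
    c,d=ray(n,u,v);return c+d*(y-c[1])/d[1]
s,p,r=tool();g=p-r.apply([0,0,.019]);print("grasp",g.round(4))
l=yp("side",236.7,236.7,g[1]);print("loop outer top",l.round(4),"rel",(l-g).round(4),"top-view ray there",proj("top",l).round(1))
gt=yp("side",200+109/3,150+312/3,g[1]);print("grip top",gt.round(4))
w=l-g;print("lean deg",np.degrees(np.arctan2(w[0],w[2])),"len",np.linalg.norm(w))
for z in (.090,.095): 
    Ll=r*tl(np.radians(20),-1).inv();o=g+Ll.apply([0,0,z+.005]);print("pred outer",o.round(4),proj("side",o).round(1),proj("top",o).round(1))
# bowl rim centre
print("bowl centre pred",[ (proj(n,g+Ll.apply([.03,0,.09-.171]))).round(1) for n in("side","top")],"seen side",(200+141/3,150+470/3),"top",(330+192/3,180+397/3))
t=yp("side",299.5,298.5,-.2185);print("hook tip at y -.2185:",t.round(4))
E
```

```text
grasp [ 0.3678 -0.1963  0.3729]
loop outer top [ 0.3796 -0.1963  0.4699] rel [ 0.0118 -0.      0.097 ] top-view ray there [409.8 319. ]
grip top [ 0.3759 -0.1963  0.4306]
lean deg 6.933273301010707 len 0.09769305678688481
pred outer [ 0.3814 -0.1962  0.4669] [237.9 237.6] [409.4 318. ]
pred outer [ 0.3822 -0.1962  0.4719] [238.1 235.3] [409.9 317.8]
bowl centre pred [array([247.1, 304.9]), array([393.5, 312.1])] seen side (247.0, 306.66666666666663) top (394.0, 312.33333333333337)
hook tip at y -.2185: [ 0.483  -0.2185  0.2842]
```

```bash
python3 -c "
from k import *
R=ladle(0,np.radians(82))*tl(np.radians(20),-1)
to([.40,-.2195,.20],R);to([.444,-.2195,.20])"
```

```text
t 16.18 p [ 0.3846 -0.1963  0.3639] q [-1.433 -0.232  2.234  1.161  1.259 -0.333] F [-1.  -0.6 -1.8] w 0.0153
shift [-137.1   23.1   91.1]
turn [-0.001  0.004  0.002]
t 16.18 p [ 0.3846 -0.1963  0.3639] q [-1.433 -0.232  2.234  1.161  1.259 -0.333] F [-1.  -0.6 -1.8] w 0.0153
shift [-116.3   23.1  129.9]
```

```bash
python3 -m creep '[[0.1,-10,2,6.5,0,0,0],[0.1,-20,3,13.5,0,0,0],[0.1,-22,4,14.5,0,0,0],[0.1,-22,4,14.5,0,0,0],[0.1,-22,4,14.5,0,0,0],[0.1,-22,4,14.5,0,0,0],[0.1,-13,2,9,0,0,0],[0.1,-6,0,4,0,0,0],[0.1,0,0,0,0,0,0],[0.1,0,0,0,0,0,0]]'
python3 -c "
from k import *
R=ladle(0,np.radians(82))*tl(np.radians(20),-1)
to([.444,-.2195,.20],R)"
```

```text
t: 17.02
position: [0.4006, -0.2193, 0.2]
tcp_rot: [-0.001, 0.858, 0.001, 0.514]
wrist_force: [0.3, -0.2, -1.9]
grip_width: 0.0152
finger_force: 60.0
t 17.02 p [ 0.4006 -0.2193  0.2   ] q [-1.381  0.243  2.466  1.516  1.05  -1.076] F [ 0.3 -0.2 -1.9] w 0.0152
shift [20.5  0.3 38.3]
turn [-0.002  0.003  0.001]
```

```bash
python3 -m creep '[[0.1,3.5,0,6.5,0,0,0],[0.1,5,0,9.5,0,0,0],[0.1,5,0,9.5,0,0,0],[0.1,4,0,7.5,0,0,0],[0.1,3,0,5.3,0,0,0],[0.1,0,0,0,0,0,0],[0.1,0,0,0,0,0,0]]'
python3 - <<'E'
from k import *
to([.494,-.2195,.20])
a=read_camera("side")[:,:,::-1];b=read_camera("top")[:,:,::-1];cv2.imwrite("pics/s5.png",a);cv2.imwrite("pics/t5.png",b)
p=tool()[1];o=p+[-.004,0,.1014]
for nm,X in(("origin",o),("loop bottom",o+[-.0047,0,-.034]),("seat",np.array([.494,-.2195,.278])),("tiptop",np.array([.480,-.2195,.293]))): print(nm,proj("side",X).round(1),proj("top",X).round(1),((proj("side",X)-[255,265])*6).round(), ((proj("top",X)-[370,225])*6+[400,0]).round())
cv2.imwrite("pics/c7.png",np.hstack([crop(a,255,265,66,90,6),crop(b,370,225,66,90,6)]))
E
```

```text
t: 17.6
position: [0.4437, -0.219, 0.2006]
tcp_rot: [0.0, 0.858, 0.001, 0.514]
wrist_force: [0.5, 0.5, -1.6]
grip_width: 0.0149
finger_force: 60.0
t 17.6 p [ 0.4437 -0.219   0.2006] q [-1.214  0.269  2.41   1.649  0.978 -1.044] F [ 0.5  0.5 -1.6] w 0.0149
shift [23.1  0.6 44.6]
origin [278.1 300.2] [403.7 290.3] [139. 211.] [602. 392.]
loop bottom [276.2 312.3] [400.9 292.2] [127. 284.] [585. 403.]
seat [304.9 299.1] [401.7 268.3] [300. 205.] [590. 260.]
tiptop [298.3 296.5] [403.  273.7] [260. 189.] [598. 292.]
```

View pics/c7.png

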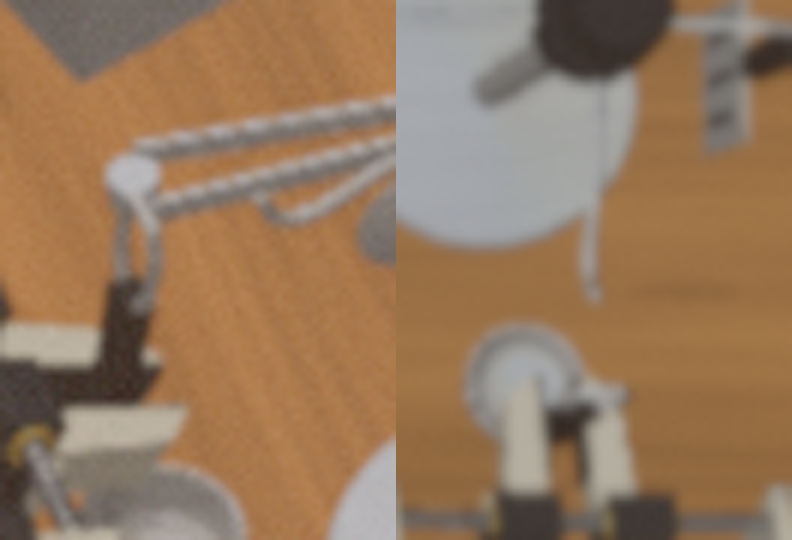

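The hook's tip is at crop-top (592,295), and the loop is centred on it within about 2 mm. In the side view the hook appears about 3 mm lower than predicted. I'll lower slightly and thread the loop over the tip.

```bash
python3 -m creep '[[0.1,-2.3,-1.2,1.2,0,0,0],[0.1,0,0,0,0,0,0],[0.1,2.8,0,5.3,0,0,0],[0.1,2.8,0,5.3,0,0,0],[0.1,2.8,0,5.3,0,0,0],[0.1,2.8,0,5.3,0,0,0],[0.1,0,0,0,0,0,0]]'
python3 -m creep '[[0.1,2.8,0,5.3,0,0,0],[0.1,2.8,0,5.3,0,0,0],[0.1,2.8,0,5.3,0,0,0],[0.1,2.8,0,5.3,0,0,0],[0.1,2.8,0,5.3,0,0,0],[0.1,0,0,0,0,0,0],[0.1,0,0,0,0,0,0]]'
python3 -c "
from k import *
to([.498,-.2183,.1766],ladle(0,np.radians(82))*tl(np.radians(20),-1))"
```

```text
t: 18.28
position: [0.4685, -0.2179, 0.1975]
tcp_rot: [-0.0, 0.858, 0.001, 0.514]
wrist_force: [0.2, 0.5, -2.2]
grip_width: 0.0154
finger_force: 60.0
t: 18.87
position: [0.4977, -0.2177, 0.1971]
tcp_rot: [-0.0, 0.858, 0.0, 0.514]
wrist_force: [-0.2, 0.3, -1.8]
grip_width: 0.0154
finger_force: 60.0
t 18.87 p [ 0.4977 -0.2177  0.1971] q [-1.038  0.32   2.328  1.792  0.893 -1.019] F [-0.2  0.3 -1.8] w 0.0154
shift [-17.9   0.6  10. ]
turn [-0.001  0.002  0.   ]
```

No contact so far, so the loop is threaded. I've used all ten picture views, so I'll lower by force from here.

```bash
python3 -m creep '[[0.1,-2.2,0,1.2,0,0,0],[0.1,-3.5,0,1.9,0,0,0],[0.1,-3.5,0,1.9,0,0,0],[0.1,-2.2,0,1.2,0,0,0],[0.1,-1.3,0,0.7,0,0,0],[0.1,0,0,0,0,0,0],[0.1,0,0,0,0,0,0]]'
for i in 1 2 3; do python3 -m creep '[[0.1,0,0,0,0,0,0]]' | grep -E "force|posi"; done
python3 -m creep '[[0.1,-0.9,0,0.5,0,0,0],[0.1,-0.9,0,0.5,0,0,0],[0.1,0,0,0,0,0,0],[0.1,0,0,0,0,0,0]]'| grep -E "posi|wrist_f"
python3 -m creep '[[0.1,-0.9,0,0.5,0,0,0],[0.1,0,0,0,0,0,0],[0.1,0,0,0,0,0,0]]'| grep -E "posi|wrist_f"
python3 -m creep '[[0.1,0,0,0,0,0,0]]'| grep -E "posi|wrist_f"
```

```text
t: 19.45
position: [0.4974, -0.2181, 0.1825]
tcp_rot: [-0.0, 0.858, -0.0, 0.514]
wrist_force: [-0.2, -0.6, -1.9]
grip_width: 0.0152
finger_force: 60.0
position: [0.4975, -0.2181, 0.1828]
wrist_force: [-0.9, 0.4, -1.2]
finger_force: 60.0
position: [0.4975, -0.2182, 0.1828]
wrist_force: [-0.3, 0.1, -2.1]
finger_force: 60.0
position: [0.4975, -0.2181, 0.1829]
wrist_force: [-0.7, 0.9, -2.1]
finger_force: 60.0
position: [0.4975, -0.218, 0.1805]
wrist_force: [-0.2, -0.8, -2.1]
position: [0.4975, -0.2181, 0.1795]
wrist_force: [0.1, -0.7, -1.9]
position: [0.4975, -0.2181, 0.1796]
wrist_force: [-0.4, -0.1, -2.4]
```

```bash
f(){ grep -E "posi|wrist_f"; }
python3 -m creep '[[0.1,-0.9,0,0.5,0,0,0],[0.1,0,0,0,0,0,0],[0.1,0,0,0,0,0,0]]'|f
python3 -m creep '[[0.1,0,0,0,0,0,0]]'|f
python3 -m creep '[[0.1,-0.9,0,0.5,0,0,0],[0.1,0,0,0,0,0,0],[0.1,0,0,0,0,0,0]]'|f
python3 -m creep '[[0.1,0,0,0,0,0,0]]'|f
python3 -m creep '[[0.1,-0.9,0,0.5,0,0,0],[0.1,0,0,0,0,0,0],[0.1,0,0,0,0,0,0]]'|f
python3 -m creep '[[0.1,0,0,0,0,0,0]]'|f
```

```text
position: [0.4975, -0.2181, 0.1785]
wrist_force: [0.7, -0.5, -1.5]
position: [0.4976, -0.2181, 0.1786]
wrist_force: [0.3, 0.1, -2.5]
position: [0.4976, -0.2181, 0.1776]
wrist_force: [-0.0, 0.1, -2.0]
position: [0.4976, -0.2181, 0.1776]
wrist_force: [-0.0, -1.0, -2.0]
position: [0.4979, -0.2182, 0.1771]
wrist_force: [0.0, 0.5, 3.6]
position: [0.4979, -0.2182, 0.1771]
wrist_force: [0.5, 0.6, 3.2]
```

The hook took the load at z 0.177. I'll ease up to about zero net force and relax the grip in stages.

```bash
f(){ grep -E "posi|force|width"; }
python3 -m creep '[[0.1,0.25,0,-0.15,0,0,0],[0.1,0,0,0,0,0,0],[0.1,0,0,0,0,0,0]]'|f
python3 -m creep '[[0.1,0,0,0,0,0,0]]' |f
python3 -m creep '[[0.1,0,0,0,0,0,0],[0.1,0,0,0,0,0,0],[0.1,0,0,0,0,0,0]]' 25 |f
python3 -m creep '[[0.1,0,0,0,0,0,0],[0.1,0,0,0,0,0,0],[0.1,0,0,0,0,0,0]]' 8 |f
python3 -m creep '[[0.1,0,0,0,0,0,0],[0.1,0,0,0,0,0,0],[0.1,0,0,0,0,0,0],[0.1,0,0,0,0,0,0]]' 3 |f
```

```text
position: [0.4977, -0.2182, 0.1771]
wrist_force: [0.4, 0.1, 4.5]
grip_width: 0.0152
finger_force: 60.0
position: [0.4977, -0.2182, 0.1771]
wrist_force: [0.8, 1.0, 3.8]
grip_width: 0.0157
finger_force: 60.0
position: [0.4976, -0.2185, 0.1769]
wrist_force: [0.4, -2.0, 3.7]
grip_width: 0.016
finger_force: 25.0
position: [0.4976, -0.2183, 0.1769]
wrist_force: [0.5, -2.5, 4.5]
grip_width: 0.016
finger_force: 8.0
position: [0.4976, -0.218, 0.1768]
wrist_force: [0.8, -0.3, 4.6]
grip_width: 0.0161
finger_force: 3.0
```

```bash
f(){ grep -E "posi|wrist_f|width"; }
python3 -m creep '[[0.1,0.45,0,-0.25,0,0,0],[0.1,0,0,0,0,0,0],[0.1,0,0,0,0,0,0]]'|f
python3 -m creep '[[0.1,0.45,0,-0.25,0,0,0],[0.1,0,0,0,0,0,0],[0.1,0,0,0,0,0,0]]'|f
python3 -m creep '[[0.1,0,0,0,0,0,0]]'|f
python3 - <<'E'
from h import *
s=observe();print(s["wrist_torque"],s["wrist_force"])
b=read_camera("top")[:,:,::-1];a=read_camera("side")[:,:,::-1];cv2.imwrite("pics/s6.png",a);cv2.imwrite("pics/t6.png",b)
E
```

```text
position: [0.4974, -0.2179, 0.177]
wrist_force: [-0.1, -0.9, 1.5]
grip_width: 0.0162
position: [0.4973, -0.2179, 0.1773]
wrist_force: [-0.1, -0.2, -1.4]
grip_width: 0.016
position: [0.4973, -0.2179, 0.1774]
wrist_force: [0.2, -0.9, -1.6]
grip_width: 0.0163
[-0.06120483  0.90728705 -0.01067357] [ 0.16763394 -0.9375851  -1.63949945]
```

```bash
f(){ grep -E "posi|wrist_f|width"; }
python3 -m creep '[[0.1,-0.3,0,0.15,0,0,0],[0.1,0,0,0,0,0,0],[0.1,0,0,0,0,0,0]]'|f
python3 -m creep '[[0.1,0,0,0,0,0,0]]'|f
python3 -m creep '[[0.1,0,0,0,0,0,0]]'|f
```

```text
position: [0.4975, -0.218, 0.1774]
wrist_force: [-0.2, -0.9, -1.8]
grip_width: 0.0163
position: [0.4975, -0.218, 0.1775]
wrist_force: [-0.0, -1.6, -1.5]
grip_width: 0.0159
position: [0.4975, -0.218, 0.1775]
wrist_force: [-0.6, 0.1, -2.2]
grip_width: 0.0159
```

```bash
f(){ grep -E "posi|wrist_f|width"; }
python3 -m creep '[[0.1,-0.3,0,0.15,0,0,0],[0.1,0,0,0,0,0,0],[0.1,0,0,0,0,0,0]]'|f
python3 -m creep '[[0.1,0,0,0,0,0,0]]'|f
python3 -m creep '[[0.1,-0.2,0,0.1,0,0,0],[0.1,0,0,0,0,0,0],[0.1,0,0,0,0,0,0]]'|f
python3 -m creep '[[0.1,0,0,0,0,0,0]]'|f
```

```text
position: [0.4976, -0.2181, 0.1773]
wrist_force: [0.3, -1.1, -0.4]
grip_width: 0.0162
position: [0.4976, -0.2181, 0.1773]
wrist_force: [-0.4, 0.1, -0.3]
grip_width: 0.016
position: [0.4976, -0.2181, 0.1772]
wrist_force: [0.1, -0.9, 1.7]
grip_width: 0.0157
position: [0.4976, -0.2181, 0.1771]
wrist_force: [0.5, 0.1, 1.2]
grip_width: 0.0161
```

The hook now carries the full weight with about 1.4 N extra. I'll open the fingers slowly.

```bash
f(){ grep -E "posi|force|width"; }
python3 -m creep '[[0.16,0,0,0,0,0,0],[0.17,0,0,0,0,0,0],[0.175,0,0,0,0,0,0],[0.18,0,0,0,0,0,0],[0.185,0,0,0,0,0,0],[0.19,0,0,0,0,0,0]]' 3|f
python3 -m creep '[[0.195,0,0,0,0,0,0],[0.2,0,0,0,0,0,0],[0.21,0,0,0,0,0,0],[0.22,0,0,0,0,0,0],[0.23,0,0,0,0,0,0],[0.24,0,0,0,0,0,0],[0.26,0,0,0,0,0,0],[0.28,0,0,0,0,0,0],[0.3,0,0,0,0,0,0],[0.32,0,0,0,0,0,0]]' |f
python3 - <<'E'
from h import *
I=[read_camera("side")[:,:,::-1].copy() for _ in range(6)]
cv2.imwrite("pics/s7.png",I[-1]);g=[cv2.cvtColor(i,cv2.COLOR_BGR2GRAY)[290:380,255:330].astype(float) for i in I]
def b(i):
    k,l,st,ce=cv2.connectedComponentsWithStats((i[280:360,270:330].max(2)<60).astype(np.uint8));j=1+np.argsort(-st[1:,4])[:3];return [(st[x,4],(ce[x]+[270,280]).round(1)) for x in j]
print(b(I[0]),b(I[5]),b(cv2.imread("pics/s6.png")))
a=cv2.imread("pics/s6.png");f=lambda i:cv2.cvtColor(i,cv2.COLOR_BGR2GRAY)[300:390,270:340].astype(np.float32)
print("diff s6->now",np.abs(cv2.GaussianBlur(f(a)-f(I[0]),(5,5),0)).max(),"over .25s",np.abs(cv2.GaussianBlur(f(I[5])-f(I[0]),(5,5),0)).max())
E
```

```text
position: [0.4974, -0.218, 0.1768]
wrist_force: [-0.4, -0.2, 0.2]
grip_width: 0.0174
finger_force: 0.0
position: [0.4975, -0.2181, 0.1769]
wrist_force: [0.0, -1.3, -0.2]
grip_width: 0.0287
finger_force: 0.0
[(np.int32(1), array([326., 282.])), (np.int32(1), array([303., 320.])), (np.int32(1), array([296., 324.]))] [(np.int32(2), array([326. , 284.5])), (np.int32(2), array([300.5, 314.5])), (np.int32(1), array([328., 284.]))] [(np.int32(1), array([326., 281.])), (np.int32(1), array([300., 317.])), (np.int32(1), array([303., 317.]))]
diff s6->now 86.453125 over .25s 11.558594
```

```bash
python3 -m creep '[[0.4,0,0,0,0,0,0],[0.45,0,0,0,0,0,0],[0.5,0,0,-3,0,0,0],[0.5,0,0,-6,0,0,0],[0.5,0,0,-10,0,0,0],[0.5,0,0,-15,0,0,0],[0.5,0,0,-20,0,0,0],[0.5,0,0,-20,0,0,0],[0.5,0,0,-15,0,0,0],[0.5,0,0,0,0,0,0]]'
python3 - <<'E'
from k import *
to([.3,-.22,.25])
I=[];
for i in range(10): I.append(read_camera("side")[:,:,::-1].copy())
T=read_camera("top")[:,:,::-1];cv2.imwrite("pics/s8.png",I[-1]);cv2.imwrite("pics/t8.png",T)
def grip(i): # dark blob near expected grip
    m=(i[285:350,290:325].max(2)<75).astype(np.uint8);k,l,st,ce=cv2.connectedComponentsWithStats(m)
    j=1+np.argmax(st[1:,4]);ys,xs=np.where(l==j);return st[j,4],(xs.mean()+290).round(2),(ys.mean()+285).round(2),(xs[ys==ys.min()].mean()+290,ys.min()+285),(xs[ys==ys.max()].mean()+290,ys.max()+285)
for i in I[::3]: print(grip(i))
L=ladle(0,np.radians(82));o=np.array([.4937,-.2183,.278])
for nm,X in(("loop",[0,0,.005]),("grip top",[0,0,-.034]),("grip mid",[0,0,-.077]),("grip bottom",[0,0,-.12]),("bowl",[.03,0,-.171])): print(nm,proj("side",o+L.apply(X)).round(1),proj("top",o+L.apply(X)).round(1))
E
```

```text
t: 26.77
position: [0.4176, -0.2184, 0.2199]
tcp_rot: [0.001, 0.858, -0.001, 0.514]
wrist_force: [-0.2, -0.8, -0.6]
grip_width: 0.0457
finger_force: 0.0
t 26.77 p [ 0.4176 -0.2184  0.2199] q [-1.31   0.185  2.425  1.523  1.021 -0.961] F [-0.2 -0.8 -0.6] w 0.0457
shift [ -28.8    1.9 -118. ]
(np.int32(132), np.float64(299.73), np.float64(326.1), (np.float64(300.5), np.int64(312)), (np.float64(298.0), np.int64(339)))
(np.int32(133), np.float64(299.69), np.float64(326.36), (np.float64(301.0), np.int64(312)), (np.float64(297.0), np.int64(340)))
(np.int32(135), np.float64(299.68), np.float64(326.21), (np.float64(301.0), np.int64(311)), (np.float64(297.0), np.int64(340)))
(np.int32(134), np.float64(299.77), np.float64(326.01), (np.float64(301.0), np.int64(311)), (np.float64(298.0), np.int64(339)))
loop [304.9 297. ] [401.6 268. ]
grip top [302.1 310.3] [398.6 270.9]
grip mid [299.1 324.3] [395.4 273.9]
grip bottom [296.3 337.6] [392.5 276.6]
bowl [305.9 348.8] [389.  269.3]
```

The ladle hangs exactly where predicted and isn't moving. I'll back off, check the other things are undisturbed, then hand in.

```bash
python3 -m creep '[[0.5,0,0,-20,0,0,0],[0.5,0,0,-30,0,0,0],[0.5,0,0,-30,0,0,0],[0.5,0,0,-20,0,0,0],[0.5,0,0,0,0,0,0],[0.5,0,0,0,0,0,0],[0.5,0,0,0,0,0,0],[0.5,0,0,0,0,0,0],[0.5,0,0,0,0,0,0],[0.5,0,0,0,0,0,0]]'
python3 - <<'E'
from h import *
a=cv2.imread("pics/side0.png");b=read_camera("side")[:,:,::-1].copy();cv2.imwrite("pics/s9.png",b)
g=lambda i,x,y,w,h:cv2.cvtColor(np.ascontiguousarray(i[y:y+h,x:x+w]),cv2.COLOR_BGR2GRAY).astype(np.float32)
for nm,B in(("pan",(232,225,50,46)),("cup",(198,283,42,42)),("tub",(360,228,40,42)),("bowl",(138,175,56,40)),("foot",(305,345,76,45))):
    print(nm,cv2.phaseCorrelate(g(a,*B),g(b,*B),cv2.createHanningWindow(B[2:],cv2.CV_32F)))
m=(b[285:350,290:325].max(2)<75).astype(np.uint8);print(m.sum(),np.argwhere(m).mean(0)+[285,290])
print(observe()["t"])
E
```

```text
t: 28.15
position: [0.3314, -0.2173, 0.2657]
tcp_rot: [-0.001, 0.858, 0.0, 0.514]
wrist_force: [-0.7, 0.3, -0.4]
grip_width: 0.0463
finger_force: 0.0
pan ((0.29068534515498, 0.5381609065046291), 0.8993607167402903)
cup ((0.45678585622746226, 0.3711091573539065), 0.7774982471230589)
tub ((0.04119694266249141, 0.38832913478464093), 0.9978502972920735)
bowl ((0.09168858134559343, 0.06405041686871371), 0.9398477264245351)
foot ((0.08948352101565149, 0.6787184114532359), 0.6385798680782319)
134 [326.11940299 299.76119403]
28.2
```

Nothing else has moved (all shifts under 1 pixel), so I'm handing in.

```bash
python3 -c "
from rig import *
print(job_done())"
```

```text
the job is handed in; nothing more can be done
None
```

The ladle hangs still by its loop on the empty hook, turned to face table −x (the foot has no front mark to check against). The job was handed in at 28 s, with no movement of the pan, cup, tub or bowl seen in the images; the tongs and spatula were not checked.

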